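# Stack a second reaction tray on spacer sticks

### The arm

A 6-joint arm with a two-finger parallel gripper is mounted at the origin on a cart in front of the work surface, level with it; the furniture and walls round the work are solid. World frame = base frame: x ahead of the robot, y to its left, z up, the work surface at z = 0. Lengths are in m, angles in degrees, forces in N, time in s.
With the tool pointing down it reaches from about 0.25 to 0.725 m from the base axis. Payload 9.7 kg.
Tool frame: the origin (TCP) lies at the very end of the fingers, on their centre line; the grasp point (between the pads) lies 19 mm behind it; z points along the fingers, y is the line along which they close (so a half turn about z gives the same grasp; the last joint's range is limited). The gripper opens to 85 mm and grips with 20 to 120 N. Pads are 22 mm wide; open, the fingers measure 114 mm over their backs; the gripper's body (76 mm by 85 mm) begins 54 mm behind the grasp point. The pads swing forward as they close: fully open they stand 13 mm farther back than shut.
Start: joints at [-69.614, 4.979, 10.078, 95.1, 0, 90], TCP at [0.192, -0.516, 0.231] pointing down, gripper open.
Joint ranges: [-179.16, 179.16], [-48.56, 103.87], [-65.8, 70.77], [-126.05, 130.52], [-82.76, 87.17], [-180, 180]. Speed limits (degrees/s): [127.2, 127.2, 147.25, 180, 180, 180].

### API

Orientations are given as [roll, pitch, yaw] about the fixed x, y, z axes, in that order (R = Rz(yaw) Ry(pitch) Rx(roll)).
In Python, from workcell import monitor, viewer, env gives the robot as it stands.
- The arm moves only by the tool drive_tool, never from a script. Its argument "targets" is a list of rows, each a list of 3 entries, a list of its own where there are three numbers: the finger opening in mm, from 0 to 85.4, then the shift along the tool's x, y, z in mm, then the turn, a rotation vector about the tool's x, y, z in rad. A call has exactly 10 rows; each row shifts and turns the commanded pose from where the row before left it, along the tool's axes as they then stand; what a row does not reach is not made up. A row lasts 1/10 s, in which the tool goes at most 50 mm and 8.59 degrees, less where a joint would pass 70% of its speed; a pose out of reach is approached as far as the arm can. A call is refused whole if a number of a shift passes 50 or a number of a turn 0.15, either way. A call with a gripper value outside its range is refused whole. The fingers move at their own pace and stop on an object; the grip force is fixed at half the most. Time passes only in rows, so rows that do not move let the fingers close, or fill a call up. It gives the time, the measured TCP pose, the force, the opening and the grip force at its end, in the units of the state.
- monitor.observe(): the state, without advancing time (a new reading comes with each control period).
- viewer.grab_frame(name): name is "side" or "top"; returns (picture, depth): 400x640x3 uint8, red, green, blue; 400x640 float32, m along the optical axis (not along the pixel's ray), 0 where there is no reading.
- viewer.camera_params(name): a dict with "vfov" (degrees; the focal length in pixels is half the picture's height over the tangent of half this angle, whatever the lens; pixels are square), "cx", "cy" (the principal point, pixels), "distortion" ([k1, k2, p1, p2, k3] as OpenCV has them; the pictures are not rectified), "view" (4x4, takes a point from world to camera coordinates). Camera axes: x right, y down, z forward; pixel columns grow to the right and rows downward; lengths in m; the calibration is good to about 2 mm. A picture is of the moment at which its call begins. camera_params takes no time and is no camera call.
- env.sign_off(): hands the job in; it is judged then, once.
The state is a dict: "t": time; "qpos": joint angles; "dq": joint speeds; "tau": joint torques, N m; "eef_pos": TCP position; "tcp_rot": TCP orientation; "contact_force": force on the tool from outside, world axes, zero at the start; "wrist_torque": the same for the moment, N m; "gripper_width": finger opening in m; "gripper_force": force on a finger pad.
Only numpy, scipy, OpenCV 4.12 (cv2) and the standard library are available. Lean on these libraries where they do the work, as an engineer would, in place of code of your own. Each camera call takes 0.05 s, during which the arm holds its last target. There are 200 camera calls.

### The job

Lay the two grey spacer sticks lengthwise on the lower reaction tray, one close to each of its long edges and centred along its length, without overhanging. Then slide the other tray, without lifting it, off the raised deck and along onto the sticks until it meets the end stop, so that it rests level on the sticks, squarely above the lower tray and clear of its wells. Leave the dropper bottles alone.

Things in the scene. Friction and masses are not known exactly. Their poses are not given: they have to be found in the camera images.
- station: fixed aluminium stacking station: base plate 150 x 480 mm, 4 mm thick; origin under it, x across, y along (from the end stop towards the raised deck), z up. The bay between stop and deck (y = -232 to -8 mm) holds the lower tray, centred at x = 0, y = -125 mm, between side lips whose tops are 3 mm below the tray's top face
- deck (a point): centre of the raised deck's top, at station x = 0, y = 112, z = 30 mm. The deck spans station y = -8 to +232 mm; guide rails along both sides (inner faces at x = +-64 mm, +-62.5 mm next to the bay; tops at z = 38 mm), both ends open. Deck is 2 mm higher than the tops of sticks on the lower tray, so a pushed tray passes over them, then drops 2 mm
- stop (a point): top middle of the end stop's face, at station x = 0, y = -232, z = 48 mm: an upright plate 100 mm wide facing the deck; a tray that touches it lies 2 mm from squarely above the lower tray and its rear end is about 14 mm past the deck's edge
- lower_tray: white rectangular reaction tray with rows of small wells, 120 x 210 x 10 mm (x, y, z), about 0.1 kg, loose; origin at the centre of its underside, y along its length, z up; lies in the station's bay with its underside at 4 mm above the worktop, its top face at 14 mm, about 2 mm of play
- upper_tray: white rectangular reaction tray with rows of small wells, 120 x 210 x 10 mm (x, y, z), about 0.1 kg, loose; origin at the centre of its underside, y along its length, z up; starts on the station's raised deck between the guide rails, underside 30 mm above the worktop; too wide to be grasped across, it is pushed at its short end towards the end stop (-y of the station); it slides with under 2 N
- stick_a: plain grey square spacer stick, 14 x 170 x 14 mm (x, y, z), 45 g, lying loose on the worktop; origin at the centre of its underside, y along its length, z up; both sticks are identical and either may go on either side
- stick_b: plain grey square spacer stick, 14 x 170 x 14 mm (x, y, z), 45 g, lying loose on the worktop; origin at the centre of its underside, y along its length, z up; both sticks are identical and either may go on either side
- dropper_a: small white dropper bottle with a black cap, 25 mm across, 74 mm tall, standing loose on the worktop (a bystander: leave it standing where it is); origin at the centre of its base, z up
- dropper_b: small white dropper bottle with a black cap, 25 mm across, 74 mm tall, standing loose on the worktop (a bystander: leave it standing where it is); origin at the centre of its base, z up
- dropper_c: small white dropper bottle with a black cap, 25 mm across, 74 mm tall, standing loose on the worktop (a bystander: leave it standing where it is); origin at the centre of its base, z up
Mind the look-alikes: they are no part of the job. Leave any purple or red look-alike of the stick_b alone.

How it is judged (in metres and radians):
On the way:
1. both sticks lie on the lower tray, one along each long edge, while the other tray is still on the deck ((((x of stick_a in the frame of lower_tray between 0.027 and 0.057 m and y of stick_a in the frame of lower_tray between -0.022 and 0.022 m and z of stick_a in the frame of lower_tray between 0.008 and 0.012 m and angle between the y axis of stick_a and the y axis of lower_tray, either way round below 0.12 rad) and (x of stick_b in the frame of lower_tray between -0.057 and -0.027 m and y of stick_b in the frame of lower_tray between -0.022 and 0.022 m and z of stick_b in the frame of lower_tray between 0.008 and 0.012 m and angle between the y axis of stick_b and the y axis of lower_tray, either way round below 0.12 rad)) or ((x of stick_a in the frame of lower_tray between -0.057 and -0.027 m and y of stick_a in the frame of lower_tray between -0.022 and 0.022 m and z of stick_a in the frame of lower_tray between 0.008 and 0.012 m and angle between the y axis of stick_a and the y axis of lower_tray, either way round below 0.12 rad) and (x of stick_b in the frame of lower_tray between 0.027 and 0.057 m and y of stick_b in the frame of lower_tray between -0.022 and 0.022 m and z of stick_b in the frame of lower_tray between 0.008 and 0.012 m and angle between the y axis of stick_b and the y axis of lower_tray, either way round below 0.12 rad))) and y of upper_tray in the frame of lower_tray above 0.19 m), for 0.2 s.
At the end, for the whole second after the job is handed in: Sticks flat on lower tray (2 mm), one each side, 27-57 mm off its centre line, centred to 22 mm, parallel to 0.12 rad. Other tray on both: underside 24+-2 mm above lower underside, level to 0.02 rad, aligned to 12 mm across, 10 along, 0.08 rad. Lower tray flat in bay (6 along, 8 across). At rest ((((x of stick_a in the frame of lower_tray between 0.027 and 0.057 m and y of stick_a in the frame of lower_tray between -0.022 and 0.022 m and z of stick_a in the frame of lower_tray between 0.008 and 0.012 m and angle between the y axis of stick_a and the y axis of lower_tray, either way round below 0.12 rad) and (x of stick_b in the frame of lower_tray between -0.057 and -0.027 m and y of stick_b in the frame of lower_tray between -0.022 and 0.022 m and z of stick_b in the frame of lower_tray between 0.008 and 0.012 m and angle between the y axis of stick_b and the y axis of lower_tray, either way round below 0.12 rad)) or ((x of stick_a in the frame of lower_tray between -0.057 and -0.027 m and y of stick_a in the frame of lower_tray between -0.022 and 0.022 m and z of stick_a in the frame of lower_tray between 0.008 and 0.012 m and angle between the y axis of stick_a and the y axis of lower_tray, either way round below 0.12 rad) and (x of stick_b in the frame of lower_tray between 0.027 and 0.057 m and y of stick_b in the frame of lower_tray between -0.022 and 0.022 m and z of stick_b in the frame of lower_tray between 0.008 and 0.012 m and angle between the y axis of stick_b and the y axis of lower_tray, either way round below 0.12 rad))) and x of upper_tray in the frame of lower_tray between -0.012 and 0.012 m and y of upper_tray in the frame of lower_tray between -0.01 and 0.01 m and z of upper_tray in the frame of lower_tray between 0.022 and 0.026 m and angle between the y axis of upper_tray and the y axis of lower_tray, either way round below 0.08 rad and angle between each of upper_tray, lower_tray's own z axis and vertical below 0.02 rad and linear speed of each of upper_tray, stick_a, stick_b below 0.02 m/s and y of lower_tray in the frame of station between -0.131 and -0.119 m and x of lower_tray in the frame of station between -0.008 and 0.008 m); the robot touches nothing.
It fails at once if the pushed tray is lifted more than 20 mm off the deck (z of upper_tray in the frame of station above 0.05 m).
It fails at once if the pushed tray touches the lower tray (contact force between upper_tray and lower_tray above 0.3 N).
It fails at once if a dropper bottle is displaced by more than 25 mm or knocked over (distance of any of dropper_a, dropper_b, dropper_c from where it was at the start of the episode above 0.025 m or angle between any of dropper_a, dropper_b, dropper_c's own z axis and vertical above 0.6 rad).
It also fails if it takes over 69 s, if anything falls off the work surface, if the arm or the gripper's body presses on something with over 40 N, if the wrist force passes 120 N, or if a joint passes its speed limit or range.

## Working session

There is one attempt and no reset: what is moved stays moved. The work goes in short steps, Python scripts to look and compute and a tool call to move; the robot and the scene stay as the last step left them, time stands still between calls to the robot, and variables do not carry over. Pictures are saved under pics/ and viewed, at most 10 in all, crops included, and the job is handed in when it is done.

Besides the shell and the picture viewer there is one more tool, called by a JSON object that holds its "method" and its "body". drive_tool: Moves the arm, as the interface text tells. Its arguments: {"type":"object","properties":{"targets":{"type":"array"}},"required":["targets"]}

```bash
mkdir -p pics; cat > h.py <<'E'
import numpy as np, cv2
from workcell import monitor, viewer, env
def cam(n):
    p=viewer.camera_params(n); f=200/np.tan(np.radians(p['vfov']/2))
    K=np.array([[f,0,p['cx']],[0,f,p['cy']],[0,0,1.]]); return K,np.array(p['distortion'],float),np.array(p['view'],float)
def ray(n,uv,z):
    "pixels onto the plane at height z"
    K,D,V=cam(n); uv=np.array(uv,float).reshape(-1,1,2)
    q=cv2.undistortPoints(uv,K,D).reshape(-1,2); d=np.c_[q,np.ones(len(q))]@V[:3,:3]
    c=-V[:3,:3].T@V[:3,3]; return c+d*((z-c[2])/d[:,2])[:,None]
def cloud(n,depth):
    K,D,V=cam(n); v,u=np.mgrid[:400,:640]
    q=cv2.undistortPoints(np.stack([u,v],-1).reshape(-1,1,2).astype(float),K,D).reshape(-1,2)
    P=np.c_[q,np.ones(len(q))]*depth.reshape(-1,1); return ((P-V[:3,3])@V[:3,:3]).reshape(400,640,3)
def proj(n,P):
    K,D,V=cam(n); return cv2.projectPoints(np.array(P,float).reshape(-1,3),cv2.Rodrigues(V[:3,:3])[0],V[:3,3],K,D)[0].reshape(-1,2)
def snap(n,name):
    im,d=viewer.grab_frame(n); cv2.imwrite(f'pics/{name}.png',im[:,:,::-1]); np.savez(f'pics/{name}.npz',im=im,d=d); return im,d
E
python3 - <<'E'
from h import *
for n in('top','side'):
    snap(n,n+'0'); K,D,V=cam(n); print(n,K[0,0],D,-V[:3,:3].T@V[:3,3],V[2,:3])
s=monitor.observe(); print(s)
E
```

```text
top 449.773721478217 [0.01752707 0.         0.         0.         0.        ] [0.29190383 0.19265569 1.4988373 ] [ 0.15683377 -0.00389656 -0.98761733]
side 460.0687511576977 [-0.05477134  0.          0.          0.          0.        ] [ 0.57772496 -1.23305896  0.88269859] [-0.03857827  0.86828345 -0.49456603]
{'t': 0.1, 'qpos': array([-6.96135300e+01,  5.00846511e+00,  1.00390432e+01,  9.51004467e+01,
        8.63215320e-04,  8.99996463e+01]), 'dq': array([ 0.10318543, -0.02406457,  0.07938398,  0.07971052,  0.03579542,
       -0.0157809 ]), 'tau': array([-4.28764879e-04, -5.21561515e+01,  4.65652370e+01,  1.60510722e-02,
       -4.63423714e-05,  4.38813785e-07]), 'eef_pos': array([ 0.19152325, -0.51535064,  0.23064946]), 'tcp_rot': array([-1.79930131e+02, -8.63646009e-04,  2.03868227e+01]), 'contact_force': array([-0.31805266, -0.49155386,  0.33966068]), 'wrist_torque': array([-0.00654248,  0.02452292,  0.00163366]), 'gripper_force': 0.0, 'gripper_width': 0.08538577790141139}
```

View pics/top0.png

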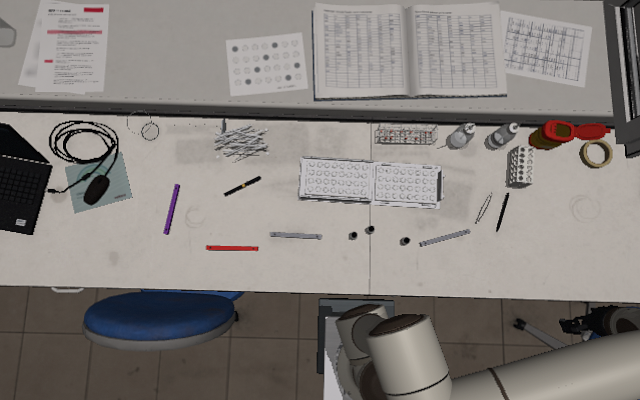

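View pics/side0.png

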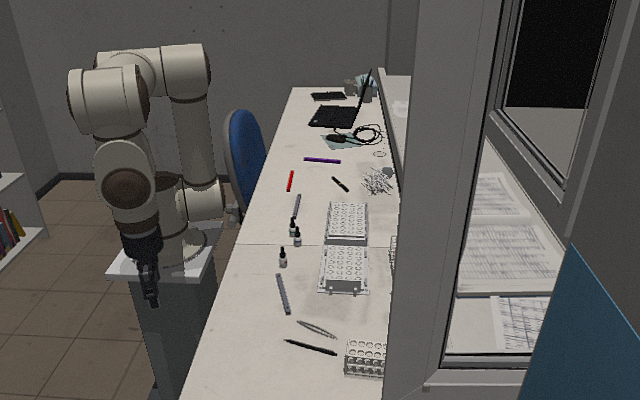

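```bash
python3 - <<'E'
from h import *
z=np.load('pics/top0.npz'); im,d=z['im'],z['d']; P=cloud('top',d)
cv2.imwrite('pics/crop.png',cv2.resize(im[145:255,260:480],None,fx=3.6,fy=3.6,interpolation=cv2.INTER_CUBIC)[:,:,::-1])
for r in (165,182,200): print('row',r,[tuple(np.round(P[r,c]*1000).astype(int)) for c in range(296,450,8)])
hsv=cv2.cvtColor(im,cv2.COLOR_RGB2HSV)
for n,(u0,u1,v0,v1) in {'A':(262,330,226,246),'B':(412,478,224,252)}.items():
    for k in (0,1):
        g=(P[...,2]>0.007)&(P[...,2]<0.022) if k==0 else (hsv[...,2]<175)&(hsv[...,2]>90)
        m=np.zeros((400,640),np.uint8); m[v0:v1,u0:u1]=g[v0:v1,u0:u1]
        cs,_=cv2.findContours(m,cv2.RETR_EXTERNAL,cv2.CHAIN_APPROX_NONE); 
        if not cs: continue
        c=max(cs,key=cv2.contourArea)
        r=cv2.minAreaRect(ray('top',c.reshape(-1,2),0.014)[:,:2].astype(np.float32)*1000)
        print(n,k,r, np.median(P[m>0][:,2]))
for n,(u,v) in {'a':(352,235),'b':(370,229),'c':(405,240)}.items():
    w=P[v-8:v+9,u-8:u+9].reshape(-1,3); w=w[w[:,2]>.05]; print(n,w.mean(0),w[:,2].max(),len(w))
E
```

```text
row 165 [(np.int64(647), np.int64(272), np.int64(-2)), (np.int64(639), np.int64(243), np.int64(34)), (np.int64(637), np.int64(217), np.int64(44)), (np.int64(639), np.int64(190), np.int64(39)), (np.int64(640), np.int64(163), np.int64(40)), (np.int64(640), np.int64(137), np.int64(44)), (np.int64(641), np.int64(110), np.int64(40)), (np.int64(643), np.int64(84), np.int64(38)), (np.int64(643), np.int64(57), np.int64(40)), (np.int64(644), np.int64(30), np.int64(38)), (np.int64(654), np.int64(-1), np.int64(0)), (np.int64(654), np.int64(-28), np.int64(5)), (np.int64(656), np.int64(-56), np.int64(0)), (np.int64(657), np.int64(-84), np.int64(-4)), (np.int64(657), np.int64(-111), np.int64(-1)), (np.int64(656), np.int64(-137), np.int64(7)), (np.int64(657), np.int64(-164), np.int64(6)), (np.int64(658), np.int64(-191), np.int64(5)), (np.int64(661), np.int64(-221), np.int64(-2)), (np.int64(660), np.int64(-246), np.int64(4))]
row 182 [(np.int64(586), np.int64(270), np.int64(5)), (np.int64(581), np.int64(242), np.int64(32)), (np.int64(580), np.int64(215), np.int64(42)), (np.int64(581), np.int64(188),
[... 1662 characters left out ...]
p.int64(0))]
A 0 ((405.64752197265625, 264.4730529785156), (169.2529296875, 16.22887420654297), 87.84138488769531) 0.013702569718401484
A 1 ((407.8592224121094, 266.7763977050781), (47.238582611083984, 178.22201538085938), 7.4666619300842285) 0.004109590640310974
B 0 ((412.5783386230469, -229.64816284179688), (14.000091552734375, 169.1073760986328), 16.699689865112305) 0.013326208576473495
B 1 ((405.6126708984375, -228.36874389648438), (34.14812469482422, 177.69247436523438), 17.090818405151367) 0.00521899355365337
a [0.40336618 0.08031519 0.13957422] 1.4988372961132561 19
b [0.42381982 0.02701668 0.13532034] 1.4988372961132561 20
c [ 0.38166442 -0.05131532  0.27944249] 1.4988372961132561 20
```

View pics/crop.png

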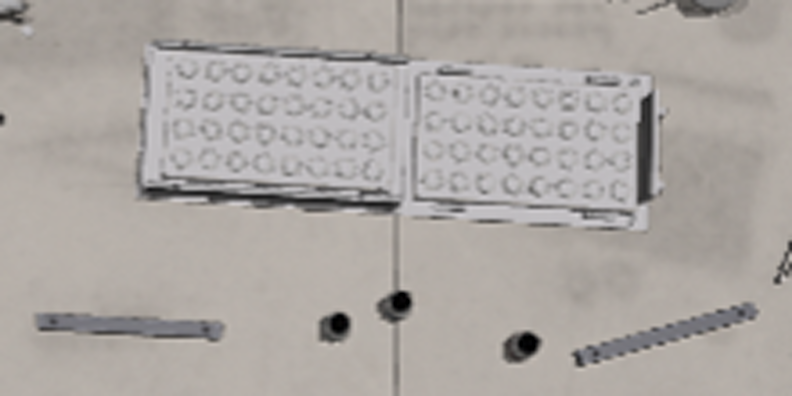

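```bash
cat >> h.py <<'E'
def rows(P,Q,n):
    "n equal steps from P to Q=(x,y,z mm,yaw deg), tool down: tool-frame shift and turn per row"
    P=np.array(P,float);Q=np.array(Q,float); d=(Q-P)/n; out=[]
    for i in range(n):
        y=np.radians(P[3]+d[3]*i); c,s=np.cos(y),np.sin(y)
        out.append([[round(c*d[0]+s*d[1],1),round(s*d[0]-c*d[1],1),round(-d[2],1)],round(float(-np.radians(d[3])),4)])
    return out
def now():
    s=monitor.observe(); return [*(s['eef_pos']*1000),s['tcp_rot'][2]]
E
python3 - <<'E'
from h import *
z=np.load('pics/top0.npz'); im,d=z['im'],z['d']; P=cloud('top',d)
def rect(g,h,box,nm):
    u0,u1,v0,v1=box; m=np.zeros((400,640),np.uint8); m[v0:v1,u0:u1]=g[v0:v1,u0:u1]
    m=cv2.morphologyEx(m,cv2.MORPH_OPEN,np.ones((3,3))); c=max(cv2.findContours(m,0,1)[0],key=cv2.contourArea)
    print(nm,cv2.minAreaRect(ray('top',c.reshape(-1,2),h)[:,:2].astype(np.float32)*1000))
h=cv2.medianBlur(P[...,2].astype(np.float32),5)
rect((h>.024)&(h<.06),.039,(290,378,145,215),'deck')
rect((h>.0075)&(h<.022),.012,(372,450,150,215),'lower+lips')
m=(P[...,2]>.024)&(P[...,2]<.06); m[:,:430]=0; m[:150]=0;m[220:]=0;m[:,450:]=0
w=P[m]; print('stop',len(w),np.median(w,0),w.min(0),w.max(0))
# station bay region line fit: yaw from deck points
w=P[150:215,295:372].reshape(-1,3)
g=cv2.cvtColor(im,cv2.COLOR_RGB2GRAY)
rect((g>190),.040,(290,374,145,215),'bright deck'); rect((g>190),.014,(374,450,150,215),'bright low')
print('side stop/deck pix->', ray('side',[(330,293)],.048))
print('start',now())
E
```

```text
deck ((594.8350219726562, 134.056884765625), (237.9525604248047, 142.04359436035156), 87.98408508300781)
lower+lips ((588.9354248046875, -100.17257690429688), (225.2144775390625, 128.832763671875), 87.47895812988281)
stop 102 [ 0.58389817 -0.21061057  0.04386825] [ 0.53347265 -0.22593137  0.02437238] [ 0.6325216  -0.19832804  0.05716841]Traceback (most recent call last):
  File "<stdin>", line 15, in <module>
  File "<stdin>", line 5, in rect
ValueError: max() iterable argument is empty
```

```bash
python3 - <<'E'
from h import *
print(now())
for r in rows(now(),(400,-245,90,103),10): print(r)
E
```

```text
[np.float64(191.52325206052913), np.float64(-515.3506445292047), np.float64(230.64945893193624), np.float64(20.38682270413138)]
[[np.float64(29.0), np.float64(-18.1), np.float64(14.1)], -0.1442]
[[np.float64(31.3), np.float64(-13.7), np.float64(14.1)], -0.1442]
[[np.float64(32.9), np.float64(-9.1), np.float64(14.1)], -0.1442]
[[np.float64(33.9), np.float64(-4.3), np.float64(14.1)], -0.1442]
[[np.float64(34.1), np.float64(0.6), np.float64(14.1)], -0.1442]
[[np.float64(33.7), np.float64(5.5), np.float64(14.1)], -0.1442]
[[np.float64(32.5), np.float64(10.3), np.float64(14.1)], -0.1442]
[[np.float64(30.7), np.float64(14.9), np.float64(14.1)], -0.1442]
[[np.float64(28.3), np.float64(19.1), np.float64(14.1)], -0.1442]
[[np.float64(25.2), np.float64(23.0), np.float64(14.1)], -0.1442]
```

{"method": "drive_tool", "body": {"targets": [[45,[29,-18,14],[0,0,-0.144]],[45,[31,-14,14],[0,0,-0.144]],[45,[33,-9,14],[0,0,-0.144]],[45,[34,-4,14],[0,0,-0.144]],[45,[34,1,14],[0,0,-0.144]],[45,[34,5,14],[0,0,-0.144]],[45,[32,10,14],[0,0,-0.144]],[45,[31,15,14],[0,0,-0.144]],[45,[28,19,14],[0,0,-0.144]],[45,[25,23,14],[0,0,-0.144]]]}}

```text
t: 1.1
eef_pos: [0.4003, -0.2446, 0.0905]
tcp_rot: [-180.0, -0.0, 103.2]
contact_force: [1.0, 0.1, 0.1]
gripper_width: 0.045
gripper_force: 0.0
```

```bash
python3 - <<'E'
from h import *
print(now())
for r in rows(now(),(412.6,-229.6,45,106.7),4): print(r)
E
```

```text
[np.float64(400.3383703334767), np.float64(-244.55064186688125), np.float64(90.52775395651521), np.float64(103.23021737951338)]
[[np.float64(2.9), np.float64(3.8), np.float64(11.4)], -0.0151]
[[np.float64(2.9), np.float64(3.9), np.float64(11.4)], -0.0151]
[[np.float64(2.8), np.float64(3.9), np.float64(11.4)], -0.0151]
[[np.float64(2.8), np.float64(4.0), np.float64(11.4)], -0.0151]
```

{"method": "drive_tool", "body": {"targets": [[45,[2.9,3.9,11.4],[0,0,-0.015]],[45,[2.9,3.9,11.4],[0,0,-0.015]],[45,[2.8,3.9,11.4],[0,0,-0.015]],[45,[2.8,4,11.3],[0,0,-0.015]],[45,[0,0,15],[0,0,0]],[45,[0,0,15],[0,0,0]],[45,[0,0,11],[0,0,0]],[0,[0,0,0],[0,0,0]],[0,[0,0,0],[0,0,0]],[0,[0,0,0],[0,0,0]]]}}

```text
t: 2.1
eef_pos: [0.4127, -0.2313, 0.0056]
tcp_rot: [180.0, 0.0, 106.3]
contact_force: [-0.4, 0.1, -0.9]
gripper_width: 0.012
gripper_force: 60.2
```

{"method": "drive_tool", "body": {"targets": [[0,[0,0,0],[0,0,0]],[0,[0,0,0],[0,0,0]],[0,[0,0,-5],[0,0,0]],[0,[0,0,-15],[0,0,0]],[0,[0,0,-20],[0,0,0]],[0,[0,0,-20],[0,0,0]],[0,[0,0,-20],[0,0,0]],[0,[0,0,-20],[0,0,0]],[0,[0,0,-10],[0,0,0]],[0,[0,0,0],[0,0,0]]]}}

```text
t: 3.1
eef_pos: [0.4129, -0.2313, 0.1162]
tcp_rot: [179.9, 0.1, 106.3]
contact_force: [-0.0, 0.5, -0.5]
gripper_width: 0.0119
gripper_force: 60.3
```

```bash
python3 - <<'E'
from h import *
print(now())
T=[629.6,-103.8,60,87.8]
for r in rows(now(),T,10): print([float(x) for x in r[0]],r[1])
im,d=snap('side','s1'); im2,_=snap('top','t1')
u,v=map(int,proj('side',[.41,-.23,.11])[0]);print(u,v)
u2,v2=map(int,proj('top',[.41,-.23,.11])[0])
cv2.imwrite('pics/c1.png',np.hstack([cv2.resize(i[max(b-60,0):max(b-60,0)+120,a-60:a+60],(390,390))[:,:,::-1] for i,a,b in((im,u,v),(im2,u2,v2))]))
E
```

```text
[np.float64(412.93666710647676), np.float64(-231.31578893912697), np.float64(116.17703662165499), np.float64(106.33149062098377)]
[6.1, 24.4, 5.6] 0.0323
[6.9, 24.2, 5.6] 0.0323
[7.7, 23.9, 5.6] 0.0323
[8.5, 23.7, 5.6] 0.0323
[9.2, 23.4, 5.6] 0.0323
[10.0, 23.1, 5.6] 0.0323
[10.7, 22.7, 5.6] 0.0323
[11.5, 22.4, 5.6] 0.0323
[12.2, 22.0, 5.6] 0.0323
[12.9, 21.6, 5.6] 0.0323
278 263
```

View pics/c1.png

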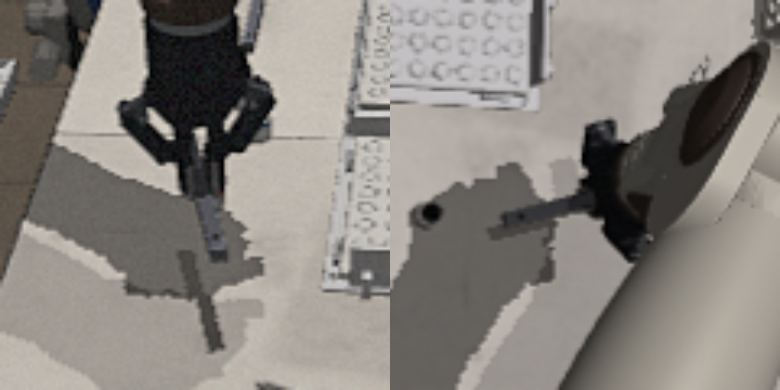

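{"method": "drive_tool", "body": {"targets": [[0,[6.1,24.4,5.6],[0,0,0.0323]],[0,[6.9,24.2,5.6],[0,0,0.0323]],[0,[7.7,23.9,5.6],[0,0,0.0323]],[0,[8.5,23.7,5.6],[0,0,0.0323]],[0,[9.2,23.4,5.6],[0,0,0.0323]],[0,[10,23.1,5.6],[0,0,0.0323]],[0,[10.7,22.7,5.6],[0,0,0.0323]],[0,[11.5,22.4,5.6],[0,0,0.0323]],[0,[12.2,22,5.6],[0,0,0.0323]],[0,[12.9,21.6,5.6],[0,0,0.0323]]]}}

```text
t: 4.2
eef_pos: [0.6291, -0.1027, 0.0568]
tcp_rot: [-179.9, -0.0, 87.8]
contact_force: [0.1, 0.3, 0.0]
gripper_width: 0.0118
gripper_force: 60.2
```

{"method": "drive_tool", "body": {"targets": [[0,[0,0,0],[0,0,0]],[0,[0,0,12],[0,0,0]],[0,[0,0,12],[0,0,0]],[0,[0,0,8],[0,0,0]],[0,[0,0,4],[0,0,0]],[0,[0,0,2],[0,0,0]],[0,[0,0,1],[0,0,0]],[0,[0,0,0],[0,0,0]],[0,[0,0,0],[0,0,0]],[0,[0,0,0],[0,0,0]]]}}

```text
t: 5.2
eef_pos: [0.6293, -0.1035, 0.0202]
tcp_rot: [180.0, 0.0, 87.8]
contact_force: [0.1, -0.3, -0.9]
gripper_width: 0.012
gripper_force: 60.2
```

{"method": "drive_tool", "body": {"targets": [[0,[0,0,0.5],[0,0,0]],[0,[0,0,0],[0,0,0]],[20,[0,0,0],[0,0,0]],[30,[0,0,0],[0,0,0]],[30,[0,0,0],[0,0,0]],[30,[0,0,-20],[0,0,0]],[40,[0,0,-25],[0,0,0]],[45,[0,0,-25],[0,0,0]],[45,[0,0,-25],[0,0,0]],[45,[0,0,0],[0,0,0]]]}}

```text
t: 6.2
eef_pos: [0.6306, -0.1037, 0.1184]
tcp_rot: [179.7, 0.0, 87.8]
contact_force: [-0.2, 0.7, 0.0]
gripper_width: 0.0452
gripper_force: 0.0
```

```bash
python3 - <<'E'
from h import *
print(now())
for r in rows(now(),(405.6,264.5,60,87.8),11): print([float(x) for x in r[0]],r[1])
E
```

```text
[np.float64(630.6406069312688), np.float64(-103.68678302047316), np.float64(118.43796615831356), np.float64(87.8278667045342)]
[32.7, -21.7, 5.3] 0.0
[32.7, -21.7, 5.3] 0.0
[32.7, -21.7, 5.3] 0.0
[32.7, -21.7, 5.3] 0.0
[32.7, -21.7, 5.3] 0.0
[32.7, -21.7, 5.3] 0.0
[32.7, -21.7, 5.3] 0.0
[32.7, -21.7, 5.3] 0.0
[32.7, -21.7, 5.3] 0.0
[32.7, -21.7, 5.3] 0.0
[32.7, -21.7, 5.3] 0.0
```

{"method": "drive_tool", "body": {"targets": [[45,[32.7,-21.7,0],[0,0,0]],[45,[32.7,-21.7,0],[0,0,0]],[45,[32.7,-21.7,0],[0,0,0]],[45,[32.7,-21.7,0],[0,0,0]],[45,[32.7,-21.7,0],[0,0,0]],[45,[32.7,-21.7,10],[0,0,0]],[45,[32.7,-21.7,10],[0,0,0]],[45,[32.7,-21.7,10],[0,0,0]],[45,[32.7,-21.7,10],[0,0,0]],[45,[32.7,-21.7,10],[0,0,0]]]}}

```text
t: 7.2
eef_pos: [0.4234, 0.2326, 0.0634]
tcp_rot: [-180.0, 0.0, 87.8]
contact_force: [1.3, 1.0, -0.4]
gripper_width: 0.0451
gripper_force: 0.0
```

```bash
python3 - <<'E'
from h import *
print(now())
print(rows(now(),(405.6,264.5,5,87.8),1))
E
```

```text
[np.float64(423.4106891175048), np.float64(232.6278593516354), np.float64(63.43808974501969), np.float64(87.81560793805579)]
[[[np.float64(31.2), np.float64(-19.0), np.float64(58.4)], 0.0003]]
```

{"method": "drive_tool", "body": {"targets": [[45,[20,-12,8],[0,0,0]],[45,[10,-6,10],[0,0,0]],[45,[0,0,20],[0,0,0]],[45,[0,0,14],[0,0,0]],[45,[0,0,5],[0,0,0]],[0,[0,0,0],[0,0,0]],[0,[0,0,0],[0,0,0]],[0,[0,0,0],[0,0,0]],[0,[0,0,0],[0,0,0]],[0,[0,0,0],[0,0,0]]]}}

```text
t: 8.2
eef_pos: [0.4084, 0.2623, 0.0081]
tcp_rot: [179.9, -0.0, 87.8]
contact_force: [0.9, -1.3, 5.4]
gripper_width: 0.0114
gripper_force: 59.8
```

```bash
python3 - <<'E'
from h import *
P=now();print(P)
P[2]=115
for r in rows(P,(545.6,-100.6,70,87.8),10): print([float(x) for x in r[0]],r[1])
E
```

```text
[np.float64(408.41532071019617), np.float64(262.3376282694927), np.float64(8.105018475833063), np.float64(87.80944525400119)]
[-35.7, 15.1, 4.5] 0.0
[-35.7, 15.1, 4.5] 0.0
[-35.7, 15.1, 4.5] 0.0
[-35.7, 15.1, 4.5] 0.0
[-35.7, 15.1, 4.5] 0.0
[-35.7, 15.1, 4.5] 0.0
[-35.7, 15.1, 4.5] 0.0
[-35.7, 15.1, 4.5] 0.0
[-35.7, 15.1, 4.5] 0.0
[-35.7, 15.1, 4.5] 0.0
```

{"method": "drive_tool", "body": {"targets": [[0,[0,0,-5],[0,0,0]],[0,[0,0,-13],[0,0,0]],[0,[0,0,-20],[0,0,0]],[0,[0,0,-25],[0,0,0]],[0,[0,0,-25],[0,0,0]],[0,[0,0,-20],[0,0,0]],[0,[-12,5,0],[0,0,0]],[0,[-24,10,0],[0,0,0]],[0,[-36,15,0],[0,0,0]],[0,[-36,15,0],[0,0,0]]]}}

```text
t: 9.2
eef_pos: [0.4486, 0.1511, 0.115]
tcp_rot: [-180.0, 0.0, 87.9]
contact_force: [-0.0, -0.3, -1.0]
gripper_width: 0.0121
gripper_force: 59.1
```

{"method": "drive_tool", "body": {"targets": [[0,[-36,15,0],[0,0,0]],[0,[-36,15,5],[0,0,0]],[0,[-36,15,5],[0,0,0]],[0,[-36,15,5],[0,0,0]],[0,[-36,15,5],[0,0,0]],[0,[-36,15,5],[0,0,0]],[0,[-20,8,5],[0,0,0]],[0,[-10,4,5],[0,0,0]],[0,[0,0,5],[0,0,0]],[0,[0,0,0],[0,0,0]]]}}

```text
t: 10.2
eef_pos: [0.5403, -0.0964, 0.0742]
tcp_rot: [-179.9, -0.0, 87.8]
contact_force: [-0.5, 0.1, -0.2]
gripper_width: 0.0116
gripper_force: 59.1
```

```bash
python3 - <<'E'
from h import *
P=now();print(P); print(rows(P,(545.6,-100.6,24,87.8),1))
im,d=snap('side','s2'); im2,d2=snap('top','t2')
pts=[[.545,-.1,.05],[.629,-.104,.03]]
print(proj('side',pts),proj('top',pts))
cv2.imwrite('pics/c2.png',np.vstack([np.hstack([cv2.resize(im[190:300,270:400],(390,330)),cv2.resize(im2[140:250,340:470],(390,330))])])[:,:,::-1])
E
```

```text
[np.float64(540.3265171040975), np.float64(-96.44606648569547), np.float64(74.2463368804874), np.float64(87.8310322783095)]
[[[np.float64(-4.0), np.float64(5.4), np.float64(50.2)], 0.0005]]
[[328.80148659 254.2231662 ]
 [356.29094943 260.94308601]] [[407.91290573 194.82029438]
 [407.81804117 171.08185749]]
```

View pics/c2.png

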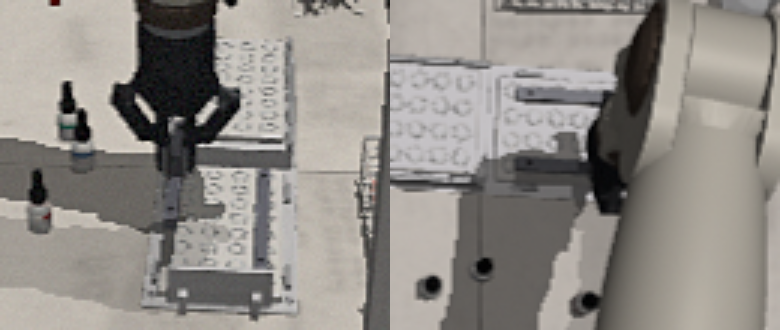

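{"method": "drive_tool", "body": {"targets": [[0,[-2,3,10],[0,0,0]],[0,[-2,2.4,15],[0,0,0]],[0,[0,0,15],[0,0,0]],[0,[0,0,6],[0,0,0]],[0,[0,0,2],[0,0,0]],[0,[0,0,2],[0,0,0]],[0,[0,0,1],[0,0,0]],[0,[0,0,0.5],[0,0,0]],[0,[0,0,0],[0,0,0]],[0,[0,0,0],[0,0,0]]]}}

```text
t: 11.3
eef_pos: [0.5466, -0.1013, 0.0241]
tcp_rot: [180.0, 0.0, 87.8]
contact_force: [0.8, -0.3, -0.5]
gripper_width: 0.0117
gripper_force: 59.1
```

{"method": "drive_tool", "body": {"targets": [[0,[0,0,1],[0,0,0]],[0,[0,0,0.5],[0,0,0]],[0,[0,0,0.5],[0,0,0]],[0,[0,0,0],[0,0,0]],[0,[0,0,0],[0,0,0]],[0,[0,0,0],[0,0,0]],[0,[0,0,0],[0,0,0]],[0,[0,0,0],[0,0,0]],[0,[0,0,0],[0,0,0]],[0,[0,0,0],[0,0,0]]]}}

```text
t: 12.3
eef_pos: [0.5465, -0.1013, 0.0221]
tcp_rot: [180.0, 0.0, 87.8]
contact_force: [-2.6, 1.1, 6.4]
gripper_width: 0.0116
gripper_force: 59.8
```

{"method": "drive_tool", "body": {"targets": [[0,[0,0,0],[0,0,0]],[20,[0,0,0],[0,0,0]],[30,[0,0,0],[0,0,0]],[30,[0,0,0],[0,0,0]],[30,[0,0,-15],[0,0,0]],[40,[0,0,-25],[0,0,0]],[40,[0,0,-25],[0,0,0]],[40,[0,0,-25],[0,0,0]],[40,[0,0,-10],[0,0,0]],[40,[0,0,0],[0,0,0]]]}}

```text
t: 13.3
eef_pos: [0.5474, -0.1015, 0.1238]
tcp_rot: [179.8, 0.0, 87.8]
contact_force: [0.4, 1.2, 0.2]
gripper_width: 0.0403
gripper_force: 0.0
```

```bash
python3 - <<'E'
from h import *
P=now();print(P)
for r in rows(P,(601,280,100,87.8),10): print([float(x) for x in r[0]],r[1])
E
```

```text
[np.float64(547.3682804475454), np.float64(-101.45711707597522), np.float64(123.75830837644376), np.float64(87.822931867736)]
[38.3, 3.9, 2.4] 0.0
[38.3, 3.9, 2.4] 0.0
[38.3, 3.9, 2.4] 0.0
[38.3, 3.9, 2.4] 0.0
[38.3, 3.9, 2.4] 0.0
[38.3, 3.9, 2.4] 0.0
[38.3, 3.9, 2.4] 0.0
[38.3, 3.9, 2.4] 0.0
[38.3, 3.9, 2.4] 0.0
[38.3, 3.9, 2.4] 0.0
```

{"method": "drive_tool", "body": {"targets": [[40,[38,4,2],[0,0,0]],[40,[38,4,2],[0,0,0]],[40,[38,4,2],[0,0,0]],[40,[38,4,2],[0,0,0]],[40,[38,4,2],[0,0,0]],[40,[38,4,2],[0,0,0]],[40,[38,4,2],[0,0,0]],[40,[38,4,2],[0,0,0]],[40,[38,4,2],[0,0,0]],[40,[38,4,2],[0,0,0]]]}}

```text
t: 14.3
eef_pos: [0.6003, 0.2783, 0.1]
tcp_rot: [-179.9, 0.1, 87.8]
contact_force: [0.8, -0.2, -0.2]
gripper_width: 0.0399
gripper_force: 0.0
```

```bash
python3 - <<'E'
from h import *
P=now();print(P)
im,d=snap('side','s3'); im2,d2=snap('top','t3'); W=cloud('top',d2)
h=cv2.medianBlur(W[...,2].astype(np.float32),3)
def rect(m,hh,nm):
    cs=sorted(cv2.findContours(m.astype(np.uint8),0,1)[0],key=cv2.contourArea)[-3:]
    for c in cs: print(nm,cv2.boundingRect(c),cv2.minAreaRect(ray('top',c.reshape(-1,2),hh)[:,:2].astype(np.float32)*1000))
g=cv2.cvtColor(im2,cv2.COLOR_RGB2GRAY)
m=np.zeros((400,640)); m[150:215,374:442]=((g<150)&(g>60))[150:215,374:442]; rect(m,.028,'sticks')
cv2.imwrite('pics/c3.png',cv2.resize(im2[145:215,270:450],None,fx=4.4,fy=4.4,interpolation=cv2.INTER_CUBIC)[:,:,::-1])
E
```

```text
[np.float64(600.3157392205835), np.float64(278.27205950187687), np.float64(99.97070690792023), np.float64(87.8232419252326)]
sticks (437, 166, 5, 36) ((590.4185791015625, -208.15512084960938), (13.337899208068848, 119.45196533203125), 89.15302276611328)
sticks (381, 169, 53, 8) ((624.7302856445312, -101.57160186767578), (174.18719482421875, 19.754600524902344), 88.36442565917969)
sticks (379, 193, 54, 8) ((542.924072265625, -96.46647644042969), (175.84738159179688, 18.541526794433594), 88.48223114013672)
```

View pics/c3.png

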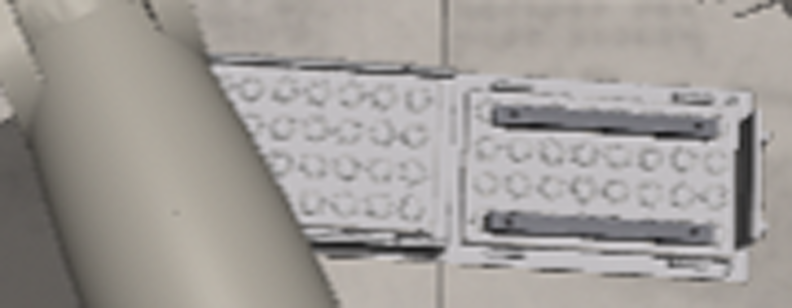

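{"method": "drive_tool", "body": {"targets": [[40,[5,0,0],[0,0,0]],[40,[0,0,20],[0,0,0]],[40,[0,0,25],[0,0,0]],[40,[0,0,15],[0,0,0]],[40,[0,0,8],[0,0,0]],[40,[0,0,0],[0,0,0]],[40,[-6,0,0],[0,0,0]],[40,[-6,0,0],[0,0,0]],[40,[-6,0,0],[0,0,0]],[40,[-6,0,0],[0,0,0]]]}}

```text
t: 15.4
eef_pos: [0.6005, 0.2573, 0.0345]
tcp_rot: [179.9, -0.0, 87.8]
contact_force: [-0.6, 0.7, 0.7]
gripper_width: 0.0403
gripper_force: 0.0
```

{"method": "drive_tool", "body": {"targets": [[40,[0,0,1.5],[0,0,0]],[40,[0,0,1],[0,0,0]],[40,[0,0,0],[0,0,0]],[40,[-5,0,0],[0,0,0]],[40,[-5,0,0],[0,0,0]],[40,[-5,0,0],[0,0,0]],[40,[-5,0,0],[0,0,0]],[40,[-5,0,0],[0,0,0]],[40,[-5,0,0],[0,0,0]],[40,[0,0,0],[0,0,0]]]}}

```text
t: 16.4
eef_pos: [0.5991, 0.2272, 0.0314]
tcp_rot: [180.0, 0.0, 87.8]
contact_force: [0.6, 0.1, 0.5]
gripper_width: 0.0402
gripper_force: 0.0
```

```bash
python3 - <<'E'
from h import *
s=monitor.observe(); print(now(),s['contact_force'])
im,d=snap('side','s4'); print(proj('side',[.6,.225,.04])); np.set_printoptions(suppress=True)
im0=np.load('pics/side0.npz')['im']
cv2.imwrite('pics/c4.png',np.hstack([cv2.resize(i[170:300,300:400],(395,513),interpolation=cv2.INTER_CUBIC) for i in(im0,im)])[:,:,::-1])
E
```

```text
[np.float64(599.0630793063992), np.float64(227.1804582290321), np.float64(31.379340695681616), np.float64(87.78322959181799)] [0.58000451 0.0514473  0.46505206]
[[346.62885695 203.88007801]]
```

View pics/c4.png

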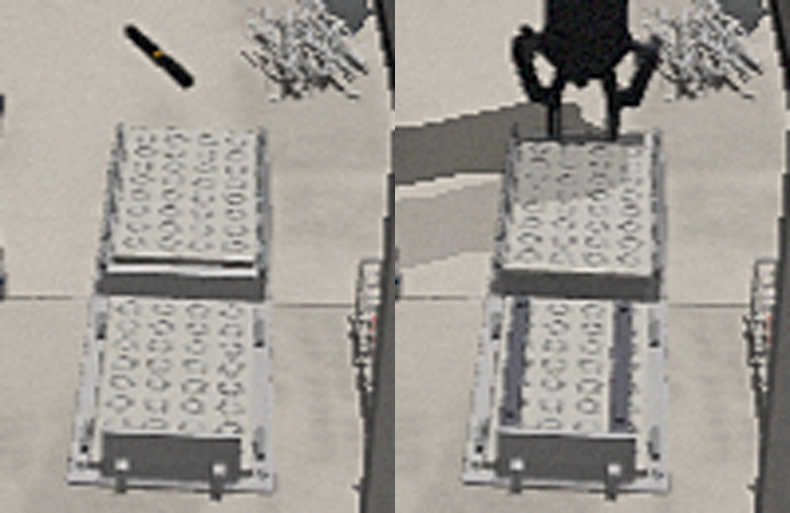

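{"method": "drive_tool", "body": {"targets": [[40,[-5,0,0],[0,0,0]],[40,[-8,0,0],[0,0,0]],[40,[-8,0,0],[0,0,0]],[40,[-8,0,0],[0,0,0]],[40,[-8,0,0],[0,0,0]],[40,[-8,0,0],[0,0,0]],[40,[-8,0,0],[0,0,0]],[40,[-8,0,0],[0,0,0]],[40,[-8,0,0],[0,0,0]],[40,[-8,0,0],[0,0,0]]]}}

```text
t: 17.45
eef_pos: [0.5961, 0.1503, 0.0313]
tcp_rot: [180.0, -0.0, 87.8]
contact_force: [-0.7, 1.0, 1.4]
gripper_width: 0.04
gripper_force: 0.4
```

{"method": "drive_tool", "body": {"targets": [[40,[-8,0,0],[0,0,0]],[40,[-8,0,0],[0,0,0]],[40,[-8,0,0],[0,0,0]],[40,[-8,0,0],[0,0,0]],[40,[-8,0,0],[0,0,0]],[40,[-8,0,0],[0,0,0]],[40,[-6,0,0],[0,0,0]],[40,[-6,0,0],[0,0,0]],[40,[-5,0,0],[0,0,0]],[40,[-5,0,0],[0,0,0]]]}}

```text
t: 18.45
eef_pos: [0.5933, 0.0806, 0.0312]
tcp_rot: [-180.0, 0.0, 87.8]
contact_force: [0.1, -0.2, -0.8]
gripper_width: 0.0398
gripper_force: 0.2
```

{"method": "drive_tool", "body": {"targets": [[40,[-5,0,0],[0,0,0]],[40,[-5,0,0],[0,0,0]],[40,[-5,0,0],[0,0,0]],[40,[-5,0,0],[0,0,0]],[40,[-5,0,0],[0,0,0]],[40,[-5,0,0],[0,0,0]],[40,[-4,0,0],[0,0,0]],[40,[-4,0,0],[0,0,0]],[40,[-4,0,0],[0,0,0]],[40,[-4,0,0],[0,0,0]]]}}

```text
t: 19.45
eef_pos: [0.5917, 0.0348, 0.0313]
tcp_rot: [180.0, -0.0, 87.8]
contact_force: [0.3, 0.4, -0.2]
gripper_width: 0.0401
gripper_force: 0.2
```

{"method": "drive_tool", "body": {"targets": [[40,[-3,0,0],[0,0,0]],[40,[-3,0,0],[0,0,0]],[40,[-3,0,0],[0,0,0]],[40,[-2,0,0],[0,0,0]],[40,[-2,0,0],[0,0,0]],[40,[-2,0,0],[0,0,0]],[40,[-2,0,0],[0,0,0]],[40,[-1,0,0],[0,0,0]],[40,[0,0,0],[0,0,0]],[40,[0,0,0],[0,0,0]]]}}

```text
t: 20.45
eef_pos: [0.591, 0.0171, 0.0313]
tcp_rot: [180.0, 0.0, 87.8]
contact_force: [0.4, -0.0, 0.2]
gripper_width: 0.0399
gripper_force: 0.0
```

```bash
python3 - <<'E'
from h import *
s=monitor.observe(); print(now(),s['contact_force'])
im,d=snap('side','s5'); im2,d2=snap('top','t5')
cv2.imwrite('pics/c5.png',np.hstack([cv2.resize(im[200:300,310:390],(400,500),interpolation=cv2.INTER_CUBIC),cv2.resize(im2[140:220,376:440],(400,500),interpolation=cv2.INTER_CUBIC)])[:,:,::-1])
E
```

```text
[np.float64(591.0128669078692), np.float64(17.05061199930036), np.float64(31.30559627715098), np.float64(87.8195247019867)] [ 0.36199275 -0.03543137  0.17553834]
```

View pics/c5.png

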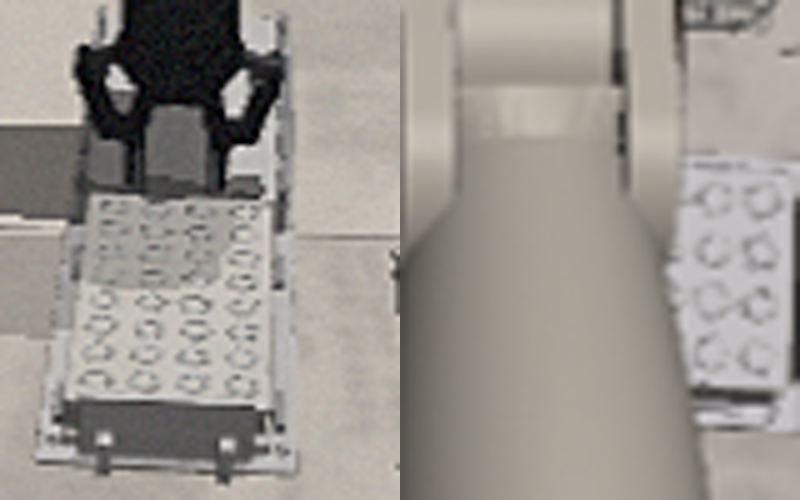

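{"method": "drive_tool", "body": {"targets": [[40,[-1,0,0],[0,0,0]],[40,[-1,0,0],[0,0,0]],[40,[-1,0,0],[0,0,0]],[40,[-0.5,0,0],[0,0,0]],[40,[-0.5,0,0],[0,0,0]],[40,[0,0,0],[0,0,0]],[40,[0,0,0],[0,0,0]],[40,[0,0,0],[0,0,0]],[40,[0,0,0],[0,0,0]],[40,[0,0,0],[0,0,0]]]}}

```text
t: 21.55
eef_pos: [0.5908, 0.0131, 0.0313]
tcp_rot: [180.0, 0.0, 87.8]
contact_force: [0.1, 0.5, -0.0]
gripper_width: 0.0398
gripper_force: 0.0
```

{"method": "drive_tool", "body": {"targets": [[40,[-0.5,0,0],[0,0,0]],[40,[-0.5,0,0],[0,0,0]],[40,[-0.5,0,0],[0,0,0]],[40,[-0.5,0,0],[0,0,0]],[40,[0,0,0],[0,0,0]],[40,[0,0,0],[0,0,0]],[40,[0,0,0],[0,0,0]],[40,[0,0,0],[0,0,0]],[40,[0,0,0],[0,0,0]],[40,[0,0,0],[0,0,0]]]}}

```text
t: 22.55
eef_pos: [0.5906, 0.012, 0.0313]
tcp_rot: [-180.0, -0.1, 87.9]
contact_force: [-0.7, 6.9, -0.3]
gripper_width: 0.0401
gripper_force: 3.1
```

{"method": "drive_tool", "body": {"targets": [[40,[3,0,0],[0,0,0]],[40,[8,0,0],[0,0,0]],[40,[15,0,0],[0,0,0]],[40,[10,0,-10],[0,0,0]],[40,[20,0,-25],[0,0,0]],[40,[40,0,-25],[0,0,0]],[40,[45,0,-25],[0,0,0]],[40,[45,0,-10],[0,0,0]],[40,[45,0,0],[0,0,0]],[40,[45,0,0],[0,0,0]]]}}

```text
t: 23.55
eef_pos: [0.601, 0.2885, 0.1272]
tcp_rot: [179.9, -0.0, 87.9]
contact_force: [0.6, -0.6, -0.9]
gripper_width: 0.0399
gripper_force: 0.0
```

```bash
python3 - <<'E'
from h import *
print(now())
im,d=snap('side','s6'); im2,d2=snap('top','t6'); W=cloud('top',d2)
np.set_printoptions(suppress=True,precision=4)
# plane fit of tray top and of heights
pix=[(u,v) for u in range(382,432,2) for v in range(166,198,2)]
w=np.array([W[v,u] for u,v in pix]); w=w[(w[:,2]>0)&(w[:,2]<.07)]
A=np.c_[w[:,0]-w[:,0].mean(),w[:,1]-w[:,1].mean(),np.ones(len(w))]; print('top z plane (dz/dx,dz/dy,z)',np.linalg.lstsq(A,w[:,2],rcond=None)[0],len(w))
cv2.imwrite('pics/c6.png',np.hstack([cv2.resize(im[220:310,305:385],(400,450),interpolation=cv2.INTER_CUBIC),cv2.resize(im2[145:219,370:450],(400,370),interpolation=cv2.INTER_CUBIC)[:370] if 0 else cv2.copyMakeBorder(cv2.resize(im2[145:219,370:450],(400,370),interpolation=cv2.INTER_CUBIC),0,80,0,0,0)])[:,:,::-1])
E
```

```text
[np.float64(601.0198534128174), np.float64(288.501397036891), np.float64(127.23714477656351), np.float64(87.85485525195692)]
top z plane (dz/dx,dz/dy,z) [-0.0381  0.0138  0.0377] 398
```

View pics/c6.png

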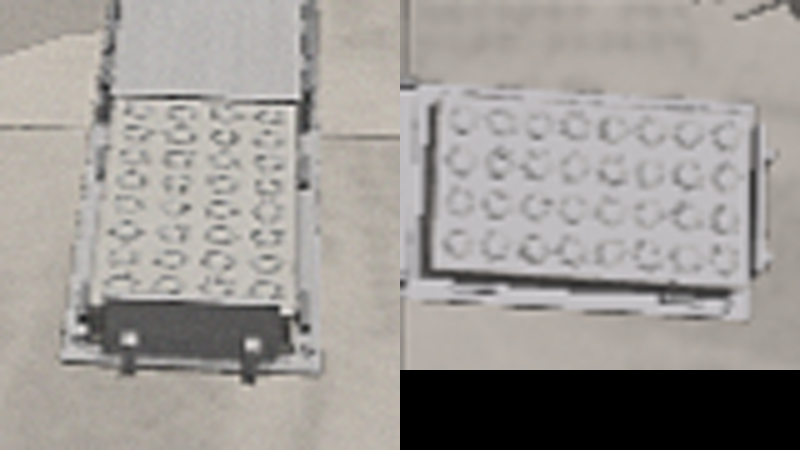

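```bash
python3 - <<'E'
from h import *
np.set_printoptions(suppress=True,precision=4)
def fit(f,u0,u1,v0,v1,z0):
    W=cloud('top',np.load(f'pics/{f}.npz')['d']); w=W[v0:v1,u0:u1].reshape(-1,3); w=w[abs(w[:,2]-z0)<.012]
    for _ in range(3):
        A=np.c_[w[:,:2]-w[:,:2].mean(0),np.ones(len(w))]; x=np.linalg.lstsq(A,w[:,2],rcond=None)[0]; r=w[:,2]-A@x; w=w[abs(r)<2.5*r.std()]
    print(f,x,r.std(),len(w), w[:,:2].min(0),w[:,:2].max(0))
fit('t6',384,430,168,194,.038)
fit('t0',382,432,170,198,.014)
fit('t0',306,368,165,190,.04)
fit('t0',382,432,212,222,0)
fit('t0',240,440,205,225,0)
for f in('t0','t6'):
  W=cloud('top',np.load(f'pics/{f}.npz')['d'])
  for v in range(164,200,3): print(f,v,np.median(W[v,384:430],0))
E
```

```text
t6 [-0.0051  0.0022  0.038 ] 0.0029466935331877854 1169 [ 0.5502 -0.1741] [ 0.6404 -0.0224]Traceback (most recent call last):
  File "<stdin>", line 9, in <module>
  File "<stdin>", line 4, in fit
    fid = stack.enter_context(open(os.fspath(file), "rb"))
                              ~~~~^^^^^^^^^^^^^^^^^^^^^^^
FileNotFoundError: [Errno 2] No such file or directory: 'pics/t0.npz'
```

The robust fit shows the tray level (0.005 rad) with its top at 38.0 mm, as it should be. It touches the stop and the arm is clear of everything.

```bash
python3 -c "
from workcell import env; print(env.sign_off())"
```

```text
the job is handed in; nothing more can be done
None
```

I laid both grey sticks along the long edges of the lower tray, then slid the upper tray off the deck until it met the end stop, where it rests level on the sticks; I left the bottles alone and handed the job in at about 24 s, but the hand-in gave no verdict.

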